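# Weigh two relief cartridges and seat the heavier in the test chamber

## Task

One of the two look-alike steel cartridges left assembly with a light core. Stand them gently, upright, on opposite pans of the bench balance and let go so that the beam tips; then take the heavier one and push its spigot into the bore of the test chamber's seat plate until its flange lies flush, leaving the lighter one standing on its pan. The seat plate is clamped somewhere along its rails, so feel for the bore; never press a cartridge with more than 40 newtons on the chamber or the balance, do not topple one, and leave the other things on the bench alone.

Things in the scene. Friction and masses are not known exactly. Their poses are not given: they have to be found in the camera images.
- cart_1_mid (a point): Centre (33 mm above the underside) of a round steel cartridge, 66 mm tall, standing upright on the bench at first. Spigot 32 mm diameter from 0 to 22 mm (foot tapering to 29.6 mm over the lowest 2 mm), flange 50 mm diameter from 22 to 28 mm, then a round head 37 mm diameter up to 66 mm, to be gripped from above. z is its axis, up.
- cart_2_mid (a point): The same for the other, identical looking cartridge. A core is sealed in each, with slight play. One weighs about 0.29 kg, the other about 0.42 kg; which one is heavier changes from start to start.
- pan_l_top (a point): Middle of the top face of the balance pan on the balance's +y side: a flat steel disc, 100 mm diameter, 5 mm thick, no rim, 92 mm above the bench when the beam is level. It rises and sinks up to 12 mm and stays level. x square to the beam, y along it from pan_r to pan_l; the pans are 240 mm apart.
- pan_r_top (a point): The same for the pan on the -y side.
- beam (a joint): Tilt of the balance beam, rad: 0 level (empty, weak spring); +0.10 stop: pan_l up, pan_r down; -0.10 stop: pan_l down, pan_r up. Damped, settles in about 1 s. One cartridge alone, or the difference of the two, takes it to the stop.
- chamber: Leak-test chamber, a fixed round steel block, 170 mm diameter, 40 mm tall; origin at the middle of its underside. On it a steel seat plate, 89 mm (x) by 100 mm (y), 26 mm thick, lies between two low rails that run along the chamber's y. A through bore, 34 mm diameter, sharp-edged, stands upright in the middle of the plate.
- rail_line (a point): Point midway between the rails, 22 mm from the chamber's middle towards its -y, at the height of the seat plate's flat top (66 mm above the bench); axes as the chamber. The bore's centre lies 6 to 38 mm from this point towards +y, 0 in x: the plate is clamped immovably on its rails, where is not reported. A fully seated cartridge has its centre 11 mm above this height.
Things that resemble listed ones, but are neither listed nor needed, are in the scene too. What is shaped like the part that bears cart_2_mid but orange is not meant.

How it is judged (in metres and radians):
On the way:
1. the two cartridges stand on opposite pans, let go, and the beam has tipped to one side ((((horizontal distance between cart_1_mid and pan_l_top below 0.045 m and z of cart_1_mid in the frame of pan_l_top between 0.028 and 0.038 m and angle between cart_1_mid's own z axis and vertical below 0.1 rad) and (horizontal distance between cart_2_mid and pan_r_top below 0.045 m and z of cart_2_mid in the frame of pan_r_top between 0.028 and 0.038 m and angle between cart_2_mid's own z axis and vertical below 0.1 rad)) or ((horizontal distance between cart_2_mid and pan_l_top below 0.045 m and z of cart_2_mid in the frame of pan_l_top between 0.028 and 0.038 m and angle between cart_2_mid's own z axis and vertical below 0.1 rad) and (horizontal distance between cart_1_mid and pan_r_top below 0.045 m and z of cart_1_mid in the frame of pan_r_top between 0.028 and 0.038 m and angle between cart_1_mid's own z axis and vertical below 0.1 rad))) and contact force between each of cart_1, cart_2 and the fingers below 0.05 N and (value of joint beam above 0.07 rad or value of joint beam below -0.07 rad)), for 0.3 s.
At the end, for the whole second after the job is handed in: The heavier cartridge is in the seat plate's bore, flange on the plate within 2.5 mm, upright (0.06 rad), at rest, its weight on the chamber (over 3.4 N, which only the heavier has); the lighter stands upright on a pan within 45 mm of its middle; both are let go ((((z of cart_1_mid in the frame of rail_line between 0.008 and 0.0135 m and x of cart_1_mid in the frame of rail_line between -0.006 and 0.006 m and y of cart_1_mid in the frame of rail_line between 0.003 and 0.041 m and angle between cart_1_mid's own z axis and vertical below 0.06 rad and contact force between cart_1 and chamber above 3.4 N and linear speed of cart_1 below 0.02 m/s) and ((horizontal distance between cart_2_mid and pan_l_top below 0.045 m and z of cart_2_mid in the frame of pan_l_top between 0.028 and 0.038 m and angle between cart_2_mid's own z axis and vertical below 0.1 rad) or (horizontal distance between cart_2_mid and pan_r_top below 0.045 m and z of cart_2_mid in the frame of pan_r_top between 0.028 and 0.038 m and angle between cart_2_mid's own z axis and vertical below 0.1 rad))) or ((z of cart_2_mid in the frame of rail_line between 0.008 and 0.0135 m and x of cart_2_mid in the frame of rail_line between -0.006 and 0.006 m and y of cart_2_mid in the frame of rail_line between 0.003 and 0.041 m and angle between cart_2_mid's own z axis and vertical below 0.06 rad and contact force between cart_2 and chamber above 3.4 N and linear speed of cart_2 below 0.02 m/s) and ((horizontal distance between cart_1_mid and pan_l_top below 0.045 m and z of cart_1_mid in the frame of pan_l_top between 0.028 and 0.038 m and angle between cart_1_mid's own z axis and vertical below 0.1 rad) or (horizontal distance between cart_1_mid and pan_r_top below 0.045 m and z of cart_1_mid in the frame of pan_r_top between 0.028 and 0.038 m and angle between cart_1_mid's own z axis and vertical below 0.1 rad)))) and contact force between each of cart_1, cart_2 and the fingers below 0.05 N); the robot touches nothing.
It fails at once if a cartridge is pressed on the chamber or the balance with more than 40 N (contact force between any of cart_1, cart_2 and chamber above 40 N or contact force between any of cart_1, cart_2 and balance above 40 N).
It fails at once if a cartridge is toppled (angle between any of cart_1_mid, cart_2_mid's own z axis and vertical above 0.7 rad).
It fails at once if the spanner or the regulator is moved (distance of any of spanner, regulator from where it was at the start of the episode above 0.03 m).
It also fails if it takes over 72 s, if anything falls off the work surface, if the arm or the gripper's body presses on something with over 40 N, if the wrist force passes 120 N, or if a joint passes its speed limit or range.

## Robot

A 6-joint arm with a two-finger parallel gripper is mounted at the origin on the work surface. World frame = base frame: x ahead of the robot, y to its left, z up, the work surface at z = 0. Lengths are in mm, angles in degrees, forces in N, time in s.
With the tool pointing down it reaches from about 350 to 850 mm from the base axis. Payload 8.1 kg.
Tool frame: the origin (TCP) lies midway between the tips of the shut fingers; the grasp point (between the pads) lies 19 mm behind it; z points along the fingers, y is the direction in which the jaws open and shut (so a half turn about z gives the same grasp; the last joint's range is limited). The gripper opens to 85 mm and grips with 20 to 120 N. Pads are 22 mm wide; open, the fingers measure 114 mm over their backs; the gripper's body (76 mm by 85 mm) begins 54 mm behind the grasp point. The pads swing forward as they close: fully open they stand 13 mm farther back than shut.
Start: joints at [-81.612, 7.471, 85.268, -0, 87.261, -4.893], TCP at [137.858, -583.952, 231.292] pointing down, gripper open.
Joint ranges: [-169.43, 169.43], [-51.17, 129.36], [1.28, 143.12], [-76.62, 256.62], [0, 156.53], [-152.29, 152.29]. Speed limits (degrees/s): [136.94, 136.94, 159.86, 180, 180, 180].

## Interface

Orientations are given as [roll, pitch, yaw] about the fixed x, y, z axes, in that order (R = Rz(yaw) Ry(pitch) Rx(roll)).
In Python, from bench import telemetry, snapshot, camera_params, job gives the robot as it stands. The module is installed in compiled form; this text tells all that it offers.
- The arm moves only by the shell command python3 -m jog 'ROWS' [FORCE]. ROWS is JSON, a list that holds one entry, the list of rows, each a list of 7 numbers: the shift along the tool's x, y, z in units of 50 mm (1.0 is 50 mm), then the turn, a rotation vector about the tool's x, y, z in units of 2 pi rad (1.0 is 2 pi rad), then the opening, from 0 (shut) to 1 (fully open). In form: [[[dx, dy, dz, rx, ry, rz, claw], ...]]. A call has 1 to 12 rows; each row shifts and turns the commanded pose from where the row before left it, along the tool's axes as they then stand; what a row does not reach is not made up. A row lasts 1/8 s, in which the tool goes at most 62.5 mm and 10.7 degrees, less where a joint would pass 70% of its speed; a pose out of reach is approached as far as the arm can. A call with a number of a shift or a turn outside -1 to 1 is refused whole. A call with a gripper value outside its range is refused whole. The fingers move at their own pace and stop on an object; FORCE is the grip in N (left out, the last holds). Time passes only in rows, so rows that do not move let the fingers close. It gives the time, the measured TCP pose, the force and the opening at its end, in the units of the state.
- telemetry.sense(): the state, without advancing time (a new reading comes with each control period).
- snapshot(name): name is "side" or "top" or "wrist"; returns (picture, depth): 384x512x3 uint8, red, green, blue; 384x512 float32, mm along the optical axis (not along the pixel's ray), 0 where there is no reading.
- camera_params(name): a dict with "K" (3x3 intrinsics, pixels), "D" ([k1, k2, p1, p2, k3] as OpenCV has them; the pictures are not rectified), "extrinsics" (4x4, takes a point from camera to world coordinates). Camera axes: x right, y down, z forward; pixel columns grow to the right and rows downward; lengths in mm; the calibration is good to about 2 mm. A picture is of the moment at which its call begins: read the wrist's pose just before it. camera_params takes no time and is no camera call; for the wrist camera it gives the pose at the moment of the call.
- job.hand_in(): hands the job in, once; it reports no verdict.
The state is a dict: "time": time; "joint_pos": joint angles; "qd": joint speeds; "joint_efforts": joint torques, N m; "tool_pos": TCP position; "tcp_rot": TCP orientation; "ft_force": force on the tool from outside, world axes, zero at the start; "wrist_torque": the same for the moment, N m; "finger_gap": finger opening in mm.
Only numpy, scipy, OpenCV 4.12 (cv2) and the standard library are available. Lean on these libraries where they do the work, as an engineer would, in place of code of your own. Each camera call takes 0.05 s, during which the arm holds its last target. There are 200 camera calls.

## Working session

There is one attempt and no reset: what is moved stays moved. The work goes in short steps, Python scripts to look and compute and a shell command to move; the robot and the scene stay as the last step left them, time stands still between calls to the robot, and variables do not carry over. Pictures are saved under pics/ and viewed, about 8 in all and at most 12, crops included, and the job is handed in when it is done.

```bash
mkdir -p pics
cat > h.py <<'E'
import numpy as np, cv2
from bench import telemetry, snapshot, camera_params, job
def snap(n):
    p=camera_params(n); a,d=snapshot(n); np.savez(f'{n}.npz',a=a,d=d,K=p['K'],D=p['D'],E=p['extrinsics']); return a,d,p
def pts(uv,p,z):
    """rays through pixels onto plane(s) z"""
    uv=np.array(uv,float).reshape(-1,1,2)
    n=cv2.undistortPoints(uv,np.array(p['K'],float),np.array(p['D'],float))[:,0]
    E=np.array(p['extrinsics']);r=np.c_[n,np.ones(len(n))]@E[:3,:3].T
    return E[:3,3]+r*((z-E[2,3])/r[:,2])[:,None]
def dpts(uv,d,p):
    uv=np.array(uv,float).reshape(-1,1,2)
    n=cv2.undistortPoints(uv,np.array(p['K'],float),np.array(p['D'],float))[:,0]
    E=np.array(p['extrinsics']);z=np.array([d[int(v),int(u)] for u,v in uv[:,0]])
    return (np.c_[n,np.ones(len(n))]*z[:,None])@E[:3,:3].T+E[:3,3]
def cloud(d,p):
    v,u=np.mgrid[:384,:512]
    return dpts(np.c_[u.ravel(),v.ravel()],d,p).reshape(384,512,3)
E
python3 - <<'E'
from h import *
s=telemetry.sense();print(s)
for n in('top','side'):
    a,d,p=snap(n);print(n,np.round(p['extrinsics'],3).tolist())
    cv2.imwrite(f'pics/{n}0.png',cv2.resize(a[...,::-1],(800,600),interpolation=cv2.INTER_CUBIC))
E
```

```text
{'time': 0.0, 'joint_pos': array([-8.16123508e+01,  7.51565041e+00,  8.53308354e+01,  8.31465700e-05,
        8.72628802e+01, -4.89271909e+00]), 'qd': array([-0.06487826, -0.03867482, -0.03265197,  0.0826765 ,  0.00145618,
        0.02958619]), 'joint_efforts': array([-3.30613846e-03, -5.69417632e+01, -5.00554132e+01, -2.76663895e-04,
        1.50699634e-02, -1.31412355e-05]), 'tool_pos': array([ 137.77199423, -583.38218504,  230.22388487]), 'tcp_rot': array([-1.79891040e+02, -9.41060337e-03,  1.32803553e+01]), 'ft_force': array([ 0.18755597, -0.53188498, -0.54072427]), 'wrist_torque': array([-0.0300588 , -0.00334167,  0.04425436]), 'finger_gap': 85.41396485771918}
top [[0.027, -0.983, 0.183, 387.498], [-1.0, -0.029, -0.011, 28.659], [0.016, -0.183, -0.983, 816.656], [0.0, 0.0, 0.0, 1.0]]
side [[0.952, -0.196, 0.234, 298.812], [-0.306, -0.618, 0.724, -719.508], [0.003, -0.761, -0.648, 733.87], [0.0, 0.0, 0.0, 1.0]]
```

View pics/top0.png

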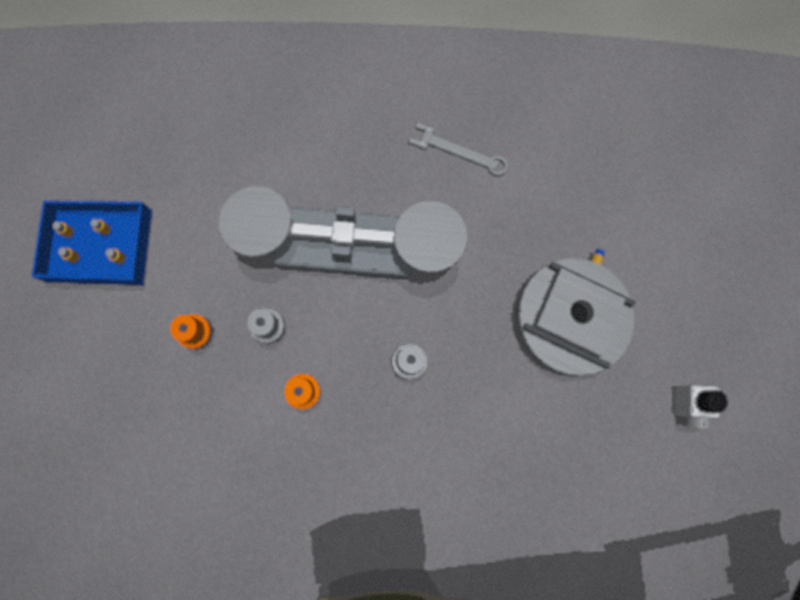

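View pics/side0.png

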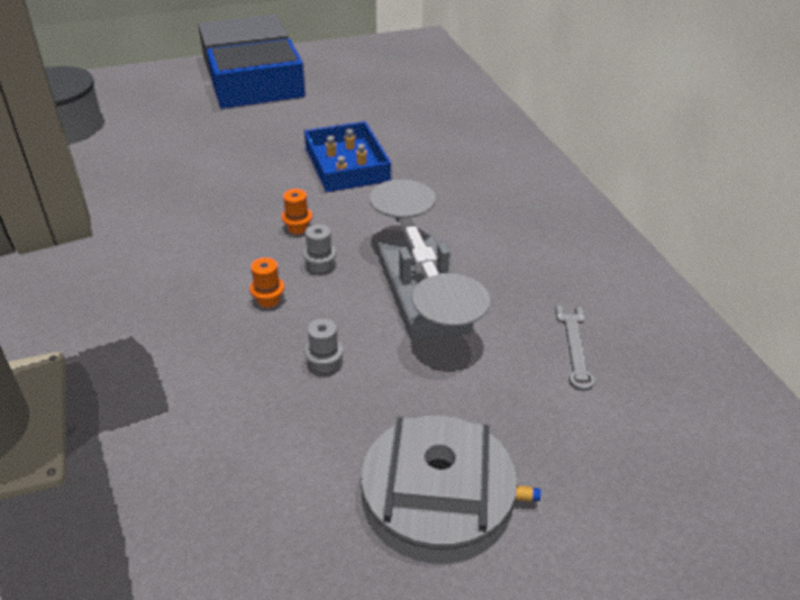

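The top view shows two grey cartridges with head tops at about (262,322) and (410,358). The orange ones at (186,328) and (300,391) are decoys. The pans are at (255,221) and (430,237), the chamber at (576,316) with its bore at (581,312), and the regulator at (700,402). The grey pair fits the description, since it is steel and the orange is excluded. Next I'll measure these and confirm in a crop.

Run:
```python
from h import *
S=1.5625
for n,seeds in (('top',dict(c1=(264,320,66),c2=(411,358,66),panl=(255,221,92),panr=(430,237,92),plate=(572,300,66))),('side',dict(c1=(318,232,66),c2=(322,328,66),panl=(402,198,92),panr=(451,300,92),plate=(440,480,66)))):
    f=np.load(n+'.npz');p=dict(K=f['K'],D=f['D'],extrinsics=f['E']);d=f['d'];a=f['a'];C=cloud(d,p)
    for k,(u,v,z) in seeds.items():
        m=((abs(C[...,2]-z)<9)&(d>0)).astype(np.uint8)
        m=cv2.morphologyEx(m,cv2.MORPH_OPEN,np.ones((2,2)))
        nn,l,st,_=cv2.connectedComponentsWithStats(m)
        i=l[int(v/S),int(u/S)]
        if i==0: print(n,k,'miss',C[int(v/S),int(u/S)]);continue
        c=max(cv2.findContours((l==i).astype(np.uint8),0,2)[0],key=cv2.contourArea)
        w=pts(c[:,0],p,z)[:,:2].astype(np.float32)
        (x,y),(A,B),ang=cv2.minAreaRect(w); (cx,cy),r=cv2.minEnclosingCircle(w)
        print(n,k,'rect',round(x),round(y),round(A),round(B),round(ang),'circ',round(cx),round(cy),round(r),'medz',np.median(C[l==i][:,2]).round(1))
    # bore: dark pixels
    u,v=((581,312) if n=='top' else (440,458)); u,v=int(u/S),int(v/S)
    g=cv2.cvtColor(a,cv2.COLOR_RGB2GRAY)[v-14:v+15,u-16:u+17]
    m=(g<95).astype(np.uint8);nn,l,st,ce=cv2.connectedComponentsWithStats(m)
    i=l[14,16];b=ce[i]+[u-16,v-14];c=max(cv2.findContours((l==i).astype(np.uint8),0,1)[0],key=cv2.contourArea)[:,0]+[u-16,v-14]
    w=pts(c,p,66)[:,:2].astype(np.float32)
    print(n,'bore',pts([b],p,66).round(1),cv2.minEnclosingCircle(w),st[i], np.median(g))
    # rails: z 68-80 on chamber
f=np.load('top.npz');a=f['a'];cv2.imwrite('pics/crop1.png',cv2.resize(a[120:280,90:430,::-1],None,fx=2.35,fy=2.35,interpolation=cv2.INTER_CUBIC))
```

```text
top c1 rect 480 191 34 36 2 circ 481 190 19 medz 64.6
top c2 rect 436 -13 33 36 2 circ 436 -13 18 medz 64.5
top panl rect 615 202 98 97 66 circ 616 203 50 medz 90.8
top panr rect 602 -35 98 97 1 circ 602 -35 50 medz 91.0
top plate miss [ 525.22981889 -233.98387698   65.25029009]
top bore [[ 509.8 -246.5   66. ]] ((509.9326477050781, -246.5504913330078), 15.951855659484863) [ 10   7  15  15 165] 149.0
side c1 rect 481 189 47 35 76 circ 483 189 24 medz 67.1
side c2 rect 436 -16 44 34 75 circ 436 -16 23 medz 67.4
side panl rect 616 204 98 97 72 circ 617 205 52 medz 94.3
side panr rect 601 -34 101 97 67 circ 602 -34 51 medz 94.0
side plate rect 508 -249 108 89 66 circ 508 -249 68 medz 67.4
side bore [[ 508.6 -244.4   66. ]] ((508.5824890136719, -244.31405639648438), 15.840256690979004) [  7   6  19  16 224] 158.0
```

View pics/crop1.png

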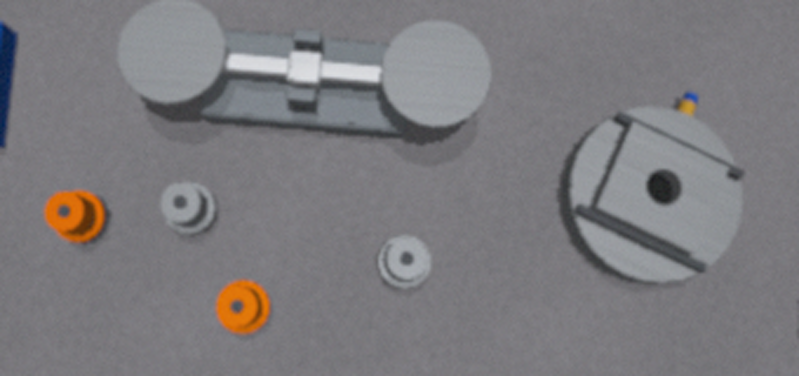

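The crop confirms two grey cartridges, with head tops at crop (181,203) and (406,258), and orange decoys at (66,211) and (240,303). The positions agree across both views:

| Item | Position (x, y) |
|---|---|
| c1 | (480, 190) |
| c2 | (436, -14) |
| pan_l | (616, 203) |
| pan_r | (602, -35) |
| bore | (509, -245.5) |

The pans measure 238 mm apart against 240 mm given. I'm moving to c2.

```bash
python3 -m jog '[[[0,0,0,0,0,0.0185,1],[0,0,0,0,0,0.0184,1],[0.5,-0.95,0,0,0,0,1],[0.5,-0.95,0,0,0,0,1],[0.5,-0.95,0,0,0,0,1],[0.5,-0.95,0,0,0,0,1],[0.5,-0.95,0,0,0,0,1],[0.5,-0.95,0,0,0,0,1],[0.5,-0.95,0,0,0,0,1],[0.5,-0.95,0,0,0,0,1],[0.5,-0.95,0,0,0,0,1],[0.5,-0.95,0,0,0,0,1]]]' 40
python3 -m jog '[[[0.5,-0.95,0.3,0,0,0,1],[0.46,-0.95,0.3,0,0,0,1],[0,0,0,0,0,0,1]]]'
python3 - <<'E'
from h import *
s=telemetry.sense();print(s['tool_pos'],s['tcp_rot'],s['ft_force'])
a,d,p=snap('wrist');print(np.round(p['extrinsics'],2))
cv2.imwrite('pics/w1.png',a[...,::-1])
E
```

```text
time: 1.6
tool_pos: [388.3, -107.3, 231.2]
tcp_rot: [180.0, -0.0, -0.0]
ft_force: [1.1, -0.3, 0.4]
finger_gap: 85.3
time: 1.98
tool_pos: [435.5, -10.6, 199.4]
tcp_rot: [-179.9, 0.2, 0.3]
ft_force: [0.8, -0.6, -0.6]
finger_gap: 85.5
[435.46738479 -10.63447336 199.41175284] [-179.92238279    0.18147347    0.29725028] [ 0.75319866 -0.57116711 -0.58984353]
[[ 1.0000e-02 -9.5000e-01 -3.0000e-01  5.1195e+02]
 [-1.0000e+00 -1.0000e-02 -0.0000e+00 -1.0100e+01]
 [-0.0000e+00  3.0000e-01 -9.5000e-01  3.4256e+02]
 [ 0.0000e+00  0.0000e+00  0.0000e+00  1.0000e+00]]
```

View pics/w1.png

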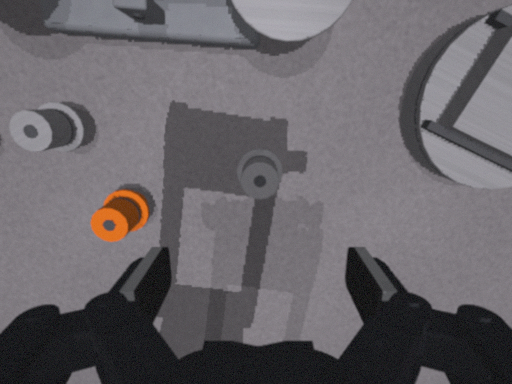

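The wrist view shows c2's head with its hole at (260,182), and grey c1 at (31,130). I'll refine c2 from this view.

Run:
```python
from h import *
f=np.load('wrist.npz');p=dict(K=f['K'],D=f['D'],extrinsics=f['E'])
print(pts([(260,181.5),(31,130)],p,66))
C=cloud(f['d'],p)
for u,v in((260,180),(31,130)):
  m=((C[...,2]>59)&(C[...,2]<73)&(np.hypot(*(np.moveaxis(C[...,:2],2,0)-pts([(u,v)],p,66)[0,:2,None,None]))<26)&(f['d']>0)).astype(np.uint8)
  c=max(cv2.findContours(m,0,2)[0],key=cv2.contourArea);print(cv2.minEnclosingCircle(pts(c[:,0],p,66)[:,:2].astype(np.float32)))
```

```text
[[436.82179073 -12.46395312  66.        ]
 [483.31954404 193.07174619  66.        ]]
((438.1138610839844, -11.624317169189453), 18.97420310974121)
((482.4060363769531, 191.22329711914062), 20.89118003845215)
```

```bash
python3 -m jog '[[[0.02,-0.025,0.9,0,0,0,1],[0,0,0.9,0,0,0,1],[0,0,0.8,0,0,0,1],[0,0,0.47,0,0,0,1],[0,0,0.3,0,0,0,1],[0,0,0,0,0,0,1],[0,0,0,0,0,0,0],[0,0,0,0,0,0,0],[0,0,0,0,0,0,0],[0,0,0,0,0,0,0],[0,0,0,0,0,0,0],[0,0,0,0,0,0,0]]]' 40
```

```text
time: 3.52
tool_pos: [437.8, -12.7, 33.9]
tcp_rot: [180.0, -0.1, 0.0]
ft_force: [-0.1, 1.2, 6.1]
finger_gap: 36.9
```

```bash
python3 -m jog '[[[0,0,-0.1,0,0,0,0],[0,0,-0.5,0,0,0,0],[0,0,-1,0,0,0,0],[0,0,-1,0,0,0,0],[0,0,0,0,0,0,0],[0,0,0,0,0,0,0]]]'; python3 -c "
from h import *
s=telemetry.sense();print(s['wrist_torque'])"
```

```text
time: 4.28
tool_pos: [436.4, -12.6, 162.0]
tcp_rot: [-180.0, 0.1, -0.0]
ft_force: [0.8, 0.2, -3.7]
finger_gap: 36.5
[ 0.00207101 -0.00690169 -0.01284091]
```

```bash
python3 -m jog '[[[0.8,0.1,0,0,0,0,0],[0.9,0.13,0,0,0,0,0],[0.9,0.12,0,0,0,0,0],[0.7,0.1,0,0,0,0,0],[0,0,0.5,0,0,0,0],[0,0,0.15,0,0,0,0],[0,0,0.06,0,0,0,0],[0,0,0.06,0,0,0,0],[0,0,0.06,0,0,0,0],[0,0,0.06,0,0,0,0],[0,0,0,0,0,0,0],[0,0,0,0,0,0,0]]]'
python3 - <<'E'
from h import *
s=telemetry.sense();print(s['ft_force'])
a,d,p=snap('side');cv2.imwrite('pics/s1.png',cv2.resize(a[90:260,150:350,::-1],None,fx=3,fy=3,interpolation=cv2.INTER_CUBIC))
E
```

```text
time: 5.78
tool_pos: [601.9, -35.3, 118.5]
tcp_rot: [180.0, -0.0, -0.0]
ft_force: [0.8, 0.5, -2.9]
finger_gap: 36.3
[ 0.8078798   0.52962827 -2.93491253]
```

View pics/s1.png

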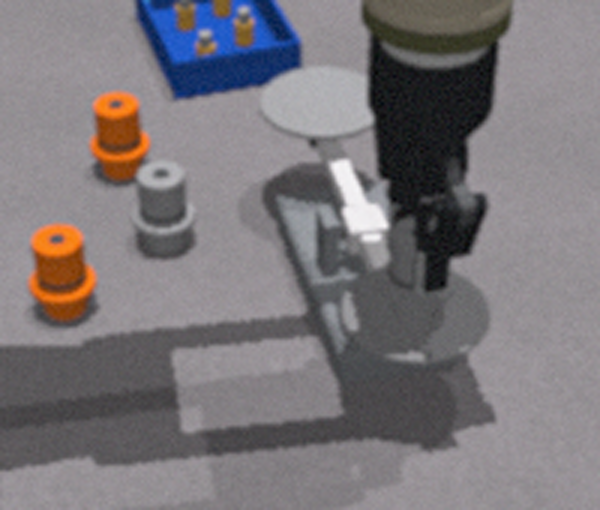

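The side crop shows c2 over pan_r, with pan_l starting to rise. I'll lower it to the stop gently.

```bash
python3 -m jog '[[[0,0,0.04,0,0,0,0],[0,0,0.04,0,0,0,0],[0,0,0,0,0,0,0],[0,0,0,0,0,0,0]]]'; python3 -m jog '[[[0,0,0.02,0,0,0,0],[0,0,0,0,0,0,0],[0,0,0,0,0,0,0]]]'
```

```text
time: 6.32
tool_pos: [601.9, -35.2, 114.2]
tcp_rot: [180.0, 0.0, -0.0]
ft_force: [0.1, 0.3, -2.3]
finger_gap: 36.7
time: 6.7
tool_pos: [602.1, -35.2, 113.9]
tcp_rot: [180.0, -0.0, -0.0]
ft_force: [-2.4, 1.4, 4.6]
finger_gap: 36.3
```

```bash
python3 -m jog '[[[0,0,0,0,0,0,1],[0,0,0,0,0,0,1],[0,0,0,0,0,0,1],[0,0,0,0,0,0,1],[0,0,-0.4,0,0,0,1],[0,0,-0.6,0,0,0,1],[0,0,-0.74,0,0,0,1],[-0.48,-0.9,0,0,0,0,1],[-0.48,-0.9,0,0,0,0,1],[-0.48,-0.9,0,0,0,0,1],[-0.48,-0.9,0,0,0,0,1],[-0.48,-0.934,0,0,0,0,1]]]'
python3 -m jog '[[[0,0,0,0,0,0,1],[0,0,0,0,0,0,1]]]'
python3 - <<'E'
from h import *
a,d,p=snap('wrist');C=cloud(d,p)
m=((C[...,2]>59)&(C[...,2]<73)&(np.hypot(C[...,0]-482,C[...,1]-191.5)<30)&(d>0)).astype(np.uint8)
c=max(cv2.findContours(m,0,2)[0],key=cv2.contourArea);print(cv2.minEnclosingCircle(pts(c[:,0],p,66)[:,:2].astype(np.float32)))
M=c[:,0].mean(0).astype(int);print(M)
g=cv2.cvtColor(a,cv2.COLOR_RGB2GRAY);print(telemetry.sense()['tool_pos'])
cv2.imwrite('pics/w2.png',a[...,::-1])
E
```

```text
time: 8.2
tool_pos: [481.5, 192.9, 202.3]
tcp_rot: [-180.0, -0.1, -0.0]
ft_force: [0.8, 0.3, 0.4]
finger_gap: 85.4
time: 8.45
tool_pos: [482.4, 191.4, 201.6]
tcp_rot: [-180.0, -0.1, 0.1]
ft_force: [0.2, -0.4, 0.1]
finger_gap: 85.6
((482.74322509765625, 194.15679931640625), 18.90347671508789)
[255 182]
[482.60954207 190.89722496 201.26964009]
```

View pics/w2.png

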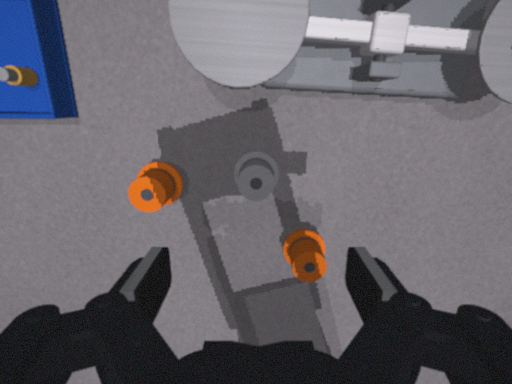

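The wrist view shows c1 centred, with its hole at (257,184), and the orange parts clear of the finger paths. I'll grasp it.

```bash
python3 -m jog '[[[0.01,-0.01,0.9,0,0,0,1],[0,0,0.9,0,0,0,1],[0,0,0.8,0,0,0,1],[0,0,0.45,0,0,0,1],[0,0,0.3,0,0,0,1],[0,0,0,0,0,0,1],[0,0,0,0,0,0,0],[0,0,0,0,0,0,0],[0,0,0,0,0,0,0],[0,0,0,0,0,0,0],[0,0,0,0,0,0,0],[0,0,0,0,0,0,0]]]'
python3 -m jog '[[[0,0,-0.1,0,0,0,0],[0,0,-0.5,0,0,0,0],[0,0,-1,0,0,0,0],[0,0,-1,0,0,0,0],[0,0,0,0,0,0,0],[0,0,0,0,0,0,0]]]'
```

```text
time: 10.0
tool_pos: [483.4, 192.4, 34.1]
tcp_rot: [-180.0, -0.1, 0.0]
ft_force: [-0.8, 0.3, 5.3]
finger_gap: 36.8
time: 10.75
tool_pos: [481.5, 191.7, 161.5]
tcp_rot: [180.0, 0.1, -0.0]
ft_force: [-0.4, -0.1, -5.3]
finger_gap: 36.8
```

```bash
python3 -m jog '[[[0.6,-0.08,0,0,0,0,0],[0.8,-0.08,0,0,0,0,0],[0.8,-0.07,0,0,0,0,0],[0.47,0,0,0,0,0,0],[0,0,0.3,0,0,0,0],[0,0,0.14,0,0,0,0],[0,0,0,0,0,0,0],[0,0,0,0,0,0,0],[0,0,0,0,0,0,0]]]'
python3 -m jog '[[[0,0,0.04,0,0,0,0],[0,0,0,0,0,0,0],[0,0,0,0,0,0,0]]]'
python3 -m jog '[[[0,0,0.04,0,0,0,0],[0,0,0,0,0,0,0],[0,0,0,0,0,0,0]]]'
```

```text
time: 11.88
tool_pos: [615.9, 203.7, 141.5]
tcp_rot: [-180.0, -0.1, 0.0]
ft_force: [-0.3, -0.1, -3.6]
finger_gap: 36.9
time: 12.25
tool_pos: [615.9, 203.5, 138.8]
tcp_rot: [180.0, 0.0, -0.0]
ft_force: [-0.6, 0.2, -4.3]
finger_gap: 36.7
time: 12.62
tool_pos: [616.1, 203.6, 137.1]
tcp_rot: [-180.0, -0.0, -0.0]
ft_force: [-0.8, 1.5, -1.6]
finger_gap: 36.5
```

```bash
python3 -m jog '[[[0,0,0,0,0,0,1],[0,0,0,0,0,0,1],[0,0,0,0,0,0,1],[0,0,0,0,0,0,1],[0,0,-0.4,0,0,0,1],[0,0,-0.6,0,0,0,1],[0,0,-0.8,0,0,0,1],[-0.5,1,0,0,0,0,1],[-0.5,1,0,0,0,0,1],[0,0,0,0,0,0,1],[0,0,0,0,0,0,1],[0,0,0,0,0,0,1]]]'
python3 - <<'E'
from h import *
for n,U in(('side',0),('top',0)):
  a,d,p=snap(n);C=cloud(d,p)
  for k,(x,y) in dict(l=(616,203.5),r=(602,-35)).items():
    r=np.hypot(C[...,0]-x,C[...,1]-y)
    m=(r<52)&(r>30)&(C[...,2]>70)&(C[...,2]<118)&(d>0); h=(r<22)&(C[...,2]>135)&(d>0)
    print(n,k,'pan',np.median(C[m][:,2]),'head',np.percentile(C[h][:,2],80) if h.any() else None, np.median(C[h],0) if h.any() else None, h.sum())
  if n=='side': cv2.imwrite('pics/s2.png',cv2.resize(a[60:260,150:350,::-1],None,fx=3,fy=3,interpolation=cv2.INTER_CUBIC))
E
```

```text
time: 14.12
tool_pos: [566.6, 104.4, 227.6]
tcp_rot: [-180.0, -0.1, 0.1]
ft_force: [-0.2, 0.5, -0.3]
finger_gap: 85.3
side l pan 82.32649946771835 head 148.42875347491307 [609.50828725 196.18877495 146.59751715] 152
side r pan 106.12266545107593 head 172.17838143421238 [595.86171338 -42.61276265 164.54392629] 471
top l pan 78.99377290521534 head 145.18733237303212 [600.16665515 202.02084151 144.0873895 ] 33
top r pan 103.01593380942023 head 169.7838473354233 [597.80962059 -33.37926974 168.50362112] 372
```

View pics/s2.png

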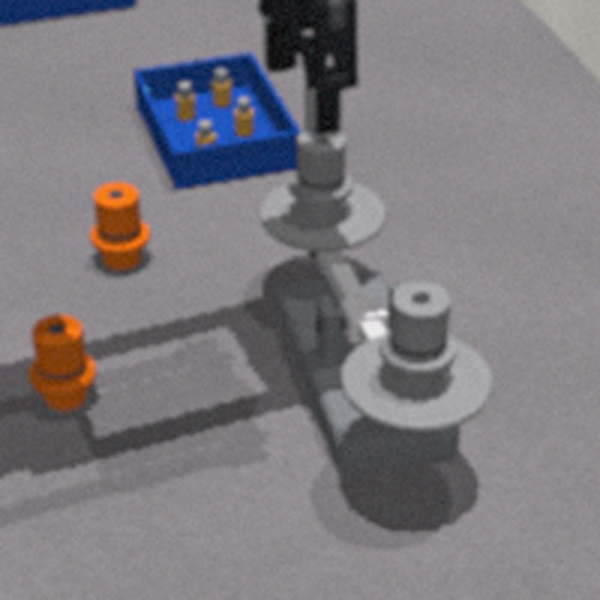

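The side crop shows both cartridges upright on their pans, pan_l down at about 80 mm and pan_r up at about 104 mm. So c1, on pan_l, is heavier. I'll wait a moment and then pick c1 up.

```bash
python3 -m jog '[[[0,0,0,0,0,0,1],[0,0,0,0,0,0,1],[0,0,0,0,0,0,1],[0,0,0,0,0,0,1],[0.5,-1,0,0,0,0,1],[0.5,-1,0,0,0,0,1],[0,0,0,0,0,0,1],[0,0,0.7,0,0,0,1],[0,0,0.7,0,0,0,1],[0,0,0.5,0,0,0,1],[0,0,0.3,0,0,0,1],[0,0,0.06,0,0,0,1]]]'
python3 -m jog '[[[0,0,0,0,0,0,1],[0,0,0,0,0,0,0],[0,0,0,0,0,0,0],[0,0,0,0,0,0,0],[0,0,0,0,0,0,0],[0,0,0,0,0,0,0],[0,0,0,0,0,0,0]]]'
```

```text
time: 15.72
tool_pos: [615.3, 202.8, 113.1]
tcp_rot: [180.0, 0.1, -0.0]
ft_force: [0.7, -0.2, -0.2]
finger_gap: 85.4
time: 16.6
tool_pos: [616.4, 203.9, 114.7]
tcp_rot: [-180.0, -0.1, 0.0]
ft_force: [-0.8, 2.0, 5.1]
finger_gap: 36.2
```

```bash
python3 -m jog '[[[0,0,-0.05,0,0,0,0],[0,0,-0.1,0,0,0,0],[0,0,-0.2,0,0,0,0],[0,0,-0.4,0,0,0,0],[0,0,-0.4,0,0,0,0],[0,0,0,0,0,0,0],[0,0,0,0,0,0,0],[0,0,0,0,0,0,0]]]'
```

```text
time: 17.6
tool_pos: [615.2, 203.3, 170.1]
tcp_rot: [180.0, 0.1, -0.0]
ft_force: [-0.5, -0.8, -4.8]
finger_gap: 36.3
```

```bash
python3 -m jog '[[[-0.6,0,0,0,0,0,0],[-1,0,0,0,0,0,0],[-1,0,0,0,0,0,0],[-0.9,0.48,0,0,0,0,0],[0,1,0,0,0,0,0],[0,1,0,0,0,0,0],[0,1,0,0,0,0,0],[0,1,0,0,0,0,0],[0,1,0,0,0,0,0],[0,1,0,0,0,0,0],[0,1,0,0,0,0,0],[0,1,0,0,0,0,0]]]'
python3 -m jog '[[[0,0.5,0,0,0,0,0],[0,0,0,0,0,0,0],[0,0,0,0,0,0,0],[0,0,0,0,0,0,0]]]'
python3 - <<'E'
from h import *
print(telemetry.sense()['tool_pos'])
a,d,p=snap('wrist');cv2.imwrite('pics/w3.png',a[...,::-1])
print(np.round(p['extrinsics'],3))
n=cv2.projectPoints(np.array([[509.3,-245.5,66.]]),cv2.Rodrigues(p['extrinsics'][:3,:3].T)[0],-p['extrinsics'][:3,:3].T@p['extrinsics'][:3,3],np.array(p['K'],float),np.array(p['D'],float))[0].ravel();print(n)
u,v=n.astype(int)
g=cv2.cvtColor(a,cv2.COLOR_RGB2GRAY)
m=(g<90).astype(np.uint8);k,l,st,ce=cv2.connectedComponentsWithStats(m)
i=l[v,u];c=max(cv2.findContours((l==i).astype(np.uint8),0,1)[0],key=cv2.contourArea)
print(st[i],cv2.minEnclosingCircle(pts(c[:,0],p,66)[:,:2].astype(np.float32)))
E
```

```text
time: 19.1
tool_pos: [440.3, -222.0, 170.7]
tcp_rot: [-180.0, 0.0, -0.0]
ft_force: [0.4, 0.2, -3.8]
finger_gap: 36.6
time: 19.6
tool_pos: [440.9, -244.5, 171.0]
tcp_rot: [-180.0, 0.0, 0.1]
ft_force: [0.7, -0.9, -3.9]
finger_gap: 36.9
[ 440.85778008 -244.52736995  171.03249477]
[[ 1.00000e-03 -9.55000e-01 -2.97000e-01  5.16959e+02]
 [-1.00000e+00 -1.00000e-03 -1.00000e-03 -2.44174e+02]
 [ 0.00000e+00  2.97000e-01 -9.55000e-01  3.14423e+02]
 [ 0.00000e+00  0.00000e+00  0.00000e+00  1.00000e+00]]
[259.33739703 109.95734125]
[ 242   89   41   42 1345] ((509.1120910644531, -247.43521118164062), 16.18547821044922)
```

View pics/w3.png

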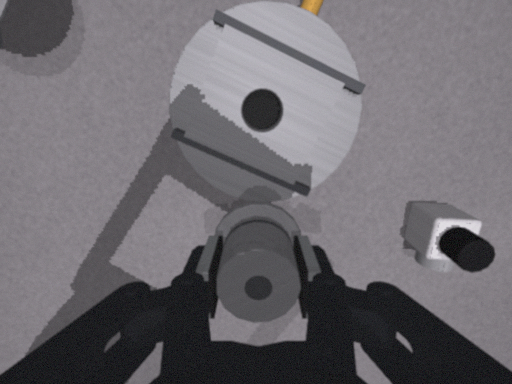

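The wrist view shows the bore at (262,110) and the held cartridge's head hole at (258,288), so I can take a relative fix between them.

Run:
```python
from h import *
f=np.load('wrist.npz');p=dict(K=f['K'],D=f['D'],extrinsics=f['E']);a=f['a'];d=f['d']
g=cv2.cvtColor(a,cv2.COLOR_RGB2GRAY)
m=(g[270:306,240:278]<70).astype(np.uint8);k,l,st,ce=cv2.connectedComponentsWithStats(m);i=l[18,18];print(st[i],ce[i]+[240,270])
C=cloud(d,p);z=np.median(C[272:280,235:280,2]);print('headz',z)
for zz in(203,205):print(pts([ce[i]+[240,270]],p,zz))
m=(g<90).astype(np.uint8);k,l,st,ce=cv2.connectedComponentsWithStats(m);print('bore',pts([ce[l[110,262]]],p,66))
c=cv2.findContours((l==l[110,262]).astype(np.uint8),0,1)[0][0];w=pts(c[:,0],p,66)[:,:2].astype(np.float32);print(cv2.fitEllipse(w))
```

```text
[  4   6  28  24 541] [257.91127542 287.46950092]
headz 203.03792209840597
[[ 439.78958757 -244.35327333  203.        ]]
[[ 441.17473956 -244.35005281  205.        ]]
bore [[ 509.48933135 -247.40130116   66.        ]]
((509.160400390625, -247.4027862548828), (31.62078094482422, 31.727914810180664), 84.45000457763672)
```

```bash
python3 -m jog '[[[0.6,0.048,0,0,0,0,0],[0.772,0,0,0,0,0,0],[0,0,0.5,0,0,0,0],[0,0,0.5,0,0,0,0],[0,0,0.3,0,0,0,0],[0,0,0,0,0,0,0],[0,0,0,0,0,0,0],[0,0,0,0,0,0,0]]]'
python3 -m jog '[[[0,0,0.05,0,0,0,0],[0,0,0.05,0,0,0,0],[0,0,0,0,0,0,0],[0,0,0,0,0,0,0]]]'
python3 -m jog '[[[0,0,0.04,0,0,0,0],[0,0,0,0,0,0,0],[0,0,0,0,0,0,0]]]'
python3 -m jog '[[[0,0,0.04,0,0,0,0],[0,0,0,0,0,0,0],[0,0,0,0,0,0,0]]]'
```

```text
time: 20.65
tool_pos: [510.3, -248.4, 107.8]
tcp_rot: [179.9, -0.1, -0.0]
ft_force: [0.0, -0.9, -4.0]
finger_gap: 36.4
time: 21.15
tool_pos: [509.4, -247.9, 101.2]
tcp_rot: [-180.0, 0.0, -0.0]
ft_force: [-0.5, -0.2, -3.9]
finger_gap: 36.4
time: 21.52
tool_pos: [509.5, -247.9, 99.3]
tcp_rot: [-180.0, 0.0, -0.0]
ft_force: [0.5, -0.0, -3.7]
finger_gap: 36.7
time: 21.9
tool_pos: [509.4, -247.9, 97.3]
tcp_rot: [-180.0, 0.0, -0.0]
ft_force: [0.2, -0.9, -5.0]
finger_gap: 36.6
```

```bash
python3 -m jog '[[[0,0,0.03,0,0,0,0],[0,0,0,0,0,0,0],[0,0,0,0,0,0,0]]]'
python3 -m jog '[[[0,0,0.03,0,0,0,0],[0,0,0,0,0,0,0],[0,0,0,0,0,0,0]]]'
```

```text
time: 22.28
tool_pos: [509.5, -247.9, 95.8]
tcp_rot: [-180.0, 0.0, -0.0]
ft_force: [-0.0, 0.1, -4.6]
finger_gap: 36.5
time: 22.65
tool_pos: [509.4, -247.9, 94.2]
tcp_rot: [-180.0, 0.0, -0.0]
ft_force: [0.6, -0.1, -3.3]
finger_gap: 36.3
```

It is already below the plate top with no reaction force, so the spigot is entering the bore. I'll continue in small steps.

```bash
python3 -m jog '[[[0,0,0.04,0,0,0,0],[0,0,0.04,0,0,0,0],[0,0,0,0,0,0,0],[0,0,0,0,0,0,0]]]'
python3 -m jog '[[[0,0,0.05,0,0,0,0],[0,0,0.05,0,0,0,0],[0,0,0,0,0,0,0],[0,0,0,0,0,0,0]]]'
python3 -m jog '[[[0,0,0.05,0,0,0,0],[0,0,0.05,0,0,0,0],[0,0,0,0,0,0,0],[0,0,0,0,0,0,0]]]'
```

```text
time: 23.15
tool_pos: [509.4, -247.9, 90.3]
tcp_rot: [-180.0, 0.0, -0.0]
ft_force: [0.5, 0.5, -4.9]
finger_gap: 36.3
time: 23.65
tool_pos: [509.5, -247.9, 85.2]
tcp_rot: [-180.0, 0.0, -0.0]
ft_force: [0.1, 0.0, -2.8]
finger_gap: 36.6
time: 24.15
tool_pos: [509.5, -247.9, 80.3]
tcp_rot: [-180.0, 0.0, -0.0]
ft_force: [-0.3, -0.2, -4.5]
finger_gap: 36.5
```

```bash
python3 -m jog '[[[0,0,0.04,0,0,0,0],[0,0,0,0,0,0,0],[0,0,0,0,0,0,0]]]'
python3 -m jog '[[[0,0,0.02,0,0,0,0],[0,0,0,0,0,0,0],[0,0,0,0,0,0,0]]]'
```

```text
time: 24.52
tool_pos: [509.8, -248.1, 78.9]
tcp_rot: [180.0, -0.0, -0.0]
ft_force: [-2.2, 1.4, 3.3]
finger_gap: 36.5
time: 24.9
tool_pos: [509.8, -248.1, 78.8]
tcp_rot: [180.0, -0.0, 0.0]
ft_force: [-5.2, 4.2, 11.5]
finger_gap: 36.6
```

The force now rises at the expected seating height: 78.9 - 34.7 = 44 mm for the underside. I'll release, retreat and check.

```bash
python3 -m jog '[[[0,0,-0.02,0,0,0,1],[0,0,0,0,0,0,1],[0,0,0,0,0,0,1],[0,0,0,0,0,0,1],[0,0,-0.4,0,0,0,1],[0,0,-0.6,0,0,0,1],[0,0,-0.8,0,0,0,1],[-0.6,0,0,0,0,0,1],[-0.8,0,0,0,0,0,1],[0,0,0,0,0,0,1],[0,0,0,0,0,0,1],[0,0,0,0,0,0,1]]]'
python3 - <<'E'
from h import *
print(telemetry.sense()['tool_pos'])
for n in('side','wrist'):
  a,d,p=snap(n);C=cloud(d,p)
  r=np.hypot(C[...,0]-509.5,C[...,1]+247)
  for nm,m in dict(head=(r<15),flange=(r>20)&(r<24),plate=(r>27)&(r<38)).items():
    m=m&(d>0);z=C[m][:,2];print(n,nm,np.percentile(z,[25,50,75,90]).round(1))
  r=np.hypot(C[...,0]-602,C[...,1]+35);m=(d>0)&(r<40)&(C[...,2]>160);print('c2',m.sum(),np.median(C[m],0) if m.any() else '')
  if n=='side': cv2.imwrite('pics/s3.png',cv2.resize(a[120:350,180:380,::-1],None,fx=2.6,fy=2.6,interpolation=cv2.INTER_CUBIC))
E
```

```text
time: 26.4
tool_pos: [440.4, -248.2, 169.1]
tcp_rot: [180.0, -0.1, 0.0]
ft_force: [-0.6, 0.7, -0.1]
finger_gap: 85.6
[ 440.41098166 -248.15792227  169.06807359]
side head [111.6 113.3 535.4 543.3]
side flange [ 72.4  75.  508.2 543.6]
side plate [ 67.2  68.2 487.7 544.2]
c2 0 
wrist head [110.4 110.9 111.3 111.7]
wrist flange [72.3 72.7 73.2 73.6]
wrist plate [66.4 66.8 67.3 67.7]
c2 0
```

View pics/s3.png

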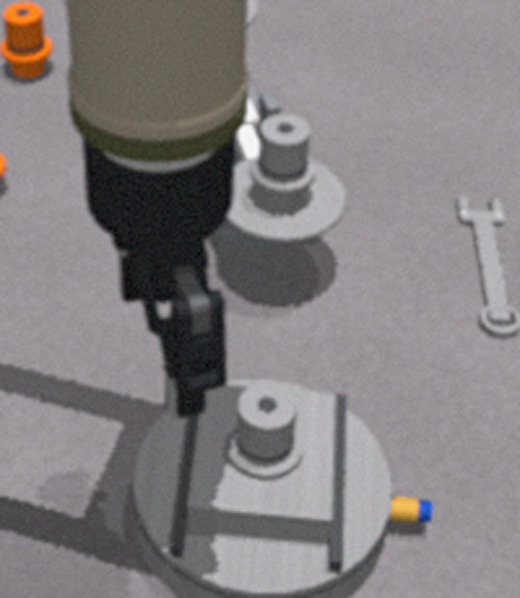

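The crop shows c1 seated flush: its flange top is 5.9 mm above the plate (6 expected) and its head top 44.1 mm (44 expected). c2 stands upright on pan_r, and the gripper is clear.

```bash
python3 -c "
from bench import job;print(job.hand_in())"
```

```text
the job is handed in; nothing more can be done
None
```

I seated the heavier cartridge, cart_1 (my label for the one nearest the +y pan), in the chamber's bore. I left the lighter one standing on the -y pan and handed the job in at about 26.5 s. The interface gives no verdict.

- **Weighing:** With both cartridges released, pan_l (holding cart_1) measured about 80 mm and pan_r about 104 mm. The beam had therefore tipped to its stop with cart_1 heavier.
- **Insertion:** A relative wrist-camera fix between the bore and the held cartridge let the spigot enter without any search. The contact force read on the tool rose to about 15 N at most, when the flange met the plate.
- **Last checks:** The flange top is 5.9 mm above the plate (6 mm nominal) and the head top 44.1 mm (44 mm nominal), so it is flush. cart_2 stands upright on its pan, the gripper is open and clear, and the spanner looks unmoved. I did not check the regulator at the end, but the arm kept clear of it.
- **Disagreements:** The camera views differed by up to 3 mm on the bore's y position; I used the wrist view. The final height readout for cart_2 found no points because its threshold was set for the raised pan, which had sunk by then. I judged cart_2 from the picture instead.

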